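# Clip a dowel into the finishing cradle and set its lock screw

## Task

Press the short, thick dowel down past the sprung jaws of the finishing cradle until it sits at the bottom of both fork clips with the jaws closed over it and its ends sticking out about evenly. Then turn the wing screw down (clockwise) until it seats and locks the jaws, and back it off a quarter turn so that the dowel can still be spun for sanding. Finish there, still gripping the wing screw so that it cannot turn while I nip up its lock nut, and leave the other things on the bench where they are.

Things in the scene. Friction and masses are not known exactly. Their poses are not given: they have to be found in the camera images.
- dowel_mid (a point): The dowel to load: plain brown wooden rod, 16 mm diameter, 170 mm long, 22 g, lying on the bench to the right of the cradle. The point is its centre (on its axis, half-way along); its y axis runs along the rod, which is the same either way round.
- cradle: Finishing cradle bolted to the bench: wooden board 84 mm (x) by 220 mm (y = -70 to +150), 14 mm thick, with two iron fork clips, a pair of sprung jaws and a wing screw on an iron bridge. Origin: underside of the board, midway between the clips; z up; y along the dowel's line towards the wing screw; x across, towards the jaws. Only the wing screw is higher than 73 mm over the bench.
- clip_seat (a point): Where the dowel's centre belongs: 45 mm above the cradle's origin, same axes. Fork clips: plates 12 mm thick at y = -40 and +40 mm, slot 17.2 mm wide, open upward; tall tines at x = -9 to -17 mm rise 27 mm above this point and flare out at the top, low tines at x = +9 to +17 mm rise 4 mm. The 68 mm between the plates is free for fingers: hold the dowel at its middle.
- jaw (a joint): Angle of the two sprung jaws on their one shaft (rad): 0 shut, 0.1 open enough. They stand beside the clips (y = -52, +52 mm); each nose has a steep ramp, 10 to 27 mm above clip_seat, that the dowel pushes aside in +x as it goes straight down: some 6 to 12 N for both. They spring shut when the dowel is at the bottom; with the wing screw run down they cannot open.
- lock_screw (a joint): Angle of the wing screw (rad): 0 = seated, a hard stop where its foot locks the jaws; grows as it is unscrewed (counter-clockwise from above). Starts 3.8 to 4.4 rad open. Right-handed thread, 6 mm of lift per turn; takes about 0.07 Nm to turn and stays where it is left. A quarter turn from its seat is 1.57.
- wing_grip (a point): Centre of the screw's wing, on its vertical axis. Wing: steel plate 44 mm long along this x axis, 9 mm thick (y), 22 mm high (11 above, 11 below the point); grip it from above across its thickness. Axis at x = -12, y = +120 mm in the cradle; seated, the point is 92 mm above the bench, 1 mm more per rad open. Its neck and lock nut (18 mm across) are just below; all else is 29 mm or more below.
- wax_tin: Round tin of dark red wax, 66 mm across, 28 mm high, standing behind the cradle; leave alone. Origin: centre of its underside.
- sand_block: Brown wooden block, 64 x 84 x 30 mm, lying behind the cradle; leave alone. Origin: centre of its underside.
- thin_dowel: The other dowel: pale, thinner (about 13 mm) and longer (210 mm), lying in front of the cradle; leave alone, it is not the one for the clips. Origin: centre of its underside.
- blank_c: Pale turned blank, a short round block 60 mm across, 50 mm high, on the left; leave alone. Origin: centre of its underside.

How it is judged (in metres and radians):
On the way, in this order (a step that is already met when the one before it is completed fails the run):
1. The dowel sits at the bottom of both fork clips, ends about even, with the sprung jaws closed over it (x of dowel_mid in the frame of clip_seat between -0.003 and 0.003 m and y of dowel_mid in the frame of clip_seat between -0.015 and 0.015 m and z of dowel_mid in the frame of clip_seat between -0.003 and 0.003 m and angle between the y axis of dowel_mid and the y axis of clip_seat, either way round below 0.06 rad and value of joint jaw below 0.03 rad), for 0.2 s.
2. With the dowel in the clips the wing screw is turned down until it seats (all of step 1 and value of joint lock_screw below 0.08 rad), for 0.2 s.
At the end, for the whole second after the job is handed in: The dowel lies in both clips (centre within 3 mm across and in height, 15 mm along; axis within 0.06 rad), jaws closed (under 0.03 rad); the wing screw stands still at 1.27 to 1.87 rad from its seat (a quarter turn, 17 degrees either way), still gripped by the fingers with over 3 N (all of step 1 and value of joint lock_screw between 1.27 and 1.87 rad and velocity of joint lock_screw between -0.1 and 0.1 rad/s and contact force between the fingers and lock_screw above 3 N and distance between the grasp point and wing_grip below 0.03 m); the arm keeps its last pose, push and grip.
It fails at once if A bystander (wax tin, sanding block, thin dowel or round blank) is moved by more than 3 cm (distance of any of wax_tin, sand_block, thin_dowel, blank_c from where it was at the start of the episode above 0.03 m).
It also fails if it takes over 67 s, if anything falls off the work surface, if the arm or the gripper's body presses on something with over 40 N, if the wrist force passes 120 N, or if a joint passes its speed limit or range.

## Robot

A 6-joint arm with a two-finger parallel gripper is mounted at the origin on a cart in front of the work surface, level with it; the furniture and walls round the work are solid. World frame = base frame: x ahead of the robot, y to its left, z up, the work surface at z = 0. Lengths are in mm, angles in degrees, forces in N, time in s.
With the tool pointing down it reaches from about 300 to 850 mm from the base axis. Payload 4.2 kg.
Tool frame: the origin (TCP) lies midway between the tips of the shut fingers; the grasp point (between the pads) lies 19 mm behind it (env.tcp_to_grasp is the distance from the TCP to the grasp point, in mm); z points along the fingers, x is the direction in which the jaws open and shut, and the axes are right-handed (so a half turn about z gives the same grasp; the last joint's range is limited). The gripper opens to 91 mm and grips with 3 to 60 N. Pads are 32 mm wide; open, the fingers measure 118 mm over their backs; the gripper's body (76 mm by 178 mm) begins 60 mm behind the grasp point.
Start: joints at [-76.433, 18.312, 89.639, -0, 72.044, -1.146], TCP at [146.045, -556.16, 213.976] pointing down, gripper open.
Joint ranges: [-177.97, 177.97], [-48.28, 115.42], [12.27, 149.76], [-77.06, 257.06], [2.81, 150.46], [-146.56, 146.56]. Speed limits (degrees/s): [147.25, 147.25, 180, 180, 180, 180].

## Interface

Orientations are given as [roll, pitch, yaw] about the fixed x, y, z axes, in that order (R = Rz(yaw) Ry(pitch) Rx(roll)).
In Python, from workcell import env gives the robot as it stands.
- The arm moves only by the tool drive_tool, never from a script. Its argument "motion" is a list of rows, each a list of 2 entries, a list of its own where there are three numbers: the shift along the world's x, y, z in m, then the turn, a rotation vector about the world's x, y, z in rad. In form: [[[dx, dy, dz], [wx, wy, wz]], ...]. A call has exactly 10 rows; each row shifts and turns the commanded pose from where the row before left it; what a row does not reach is not made up. A row lasts 1/12 s, in which the tool goes at most 41.7 mm and 7.16 degrees, less where a joint would pass 70% of its speed; a pose out of reach is approached as far as the arm can. A call is refused whole if a number of a shift passes 0.0417 or a number of a turn 0.125, either way. A call with a gripper value outside its range is refused whole. "claw" is the opening, from 0 (shut) to 1 (fully open), set as the call begins (left out, the last holds). The fingers move at their own pace and stop on an object; "force" is the grip in N (left out, the last holds). Time passes only in rows, so rows that do not move let the fingers close, or fill a call up. It gives the time, the measured TCP pose, the force and the opening at its end, in the units of the state.
- env.state(): the state, without advancing time (a new reading comes with each control period).
- env.grab_frame(name): name is "side" or "top"; returns the picture (420x560x3 uint8, red, green, blue); there is no depth.
- env.camera_params(name): a dict with "fov_y" (degrees; the focal length in pixels is half the picture's height over the tangent of half this angle, whatever the lens; pixels are square), "cx", "cy" (the principal point, pixels), "k1" (the pictures are not rectified: a ray, as slopes to the right and down, at radius r is drawn at 1 + k1 r^2 times it, then the intrinsics apply), "pose" (4x4, takes a point from camera to world coordinates). Camera axes: x right, y down, z forward; pixel columns grow to the right and rows downward; lengths in mm; the calibration is good to about 2 mm. A picture is of the moment at which its call begins. camera_params takes no time and is no camera call.
- env.job_done(): hands the job in, once; it reports no verdict.
The state is a dict: "time_s": time; "qpos": joint angles; "qvel": joint speeds; "effort": joint torques, N m; "ee_pos": TCP position; "ee_rot": TCP orientation; "force": force on the tool from outside, world axes, zero at the start; "torque": the same for the moment, N m; "gripper_width": finger opening in mm.
Only numpy, scipy, OpenCV 4.12 (cv2) and the standard library are available. Lean on these libraries where they do the work, as an engineer would, in place of code of your own. Each camera call takes 0.05 s, during which the arm holds its last target.

## Working session

There is one attempt and no reset: what is moved stays moved. The work goes in short steps, Python scripts to look and compute and a tool call to move; the robot and the scene stay as the last step left them, time stands still between calls to the robot, and variables do not carry over. Pictures are saved under pics/ and viewed, and the job is handed in when it is done.

Besides the shell and the picture viewer there is one more tool, called after "Emit:" as a command line: name --argument value ..., lists and objects as JSON in quotes. drive_tool: Moves the arm, as the interface text tells. Its arguments: {"type":"object","properties":{"motion":{"type":"array","items":{"type":"array"}},"claw":{"type":"number"},"force":{"type":"number"}},"required":["motion"]}

```bash
mkdir -p pics; ls
python3 - <<'E'
from workcell import env
import cv2
for n in("side","top"):
    cv2.imwrite(f"pics/{n}0.png",env.grab_frame(n)[:,:,::-1]); p=env.camera_params(n); print(n,p)
s=env.state(); print({k:s[k] for k in("time_s","ee_pos","ee_rot","force","gripper_width")}, env.tcp_to_grasp)
E
```

```text
pics
side {'fov_y': 44.46067637439303, 'cx': 285.5301292082106, 'cy': 212.78837827449684, 'k1': -0.0903596573778094, 'pose': array([[ 3.85097095e-01,  7.42420332e-01, -5.48190002e-01,
         1.16279236e+03],
       [ 9.22844186e-01, -3.14722995e-01,  2.22054149e-01,
        -1.81039878e+02],
       [-7.67048421e-03, -5.91406363e-01, -8.06337198e-01,
         9.60499998e+02],
       [ 0.00000000e+00,  0.00000000e+00,  0.00000000e+00,
         1.00000000e+00]])}
top {'fov_y': 55.78895885151492, 'cx': 282.0915760480525, 'cy': 208.49260345496555, 'k1': -0.05050698406436057, 'pose': array([[ 1.07064916e-02, -9.88760641e-01,  1.49123325e-01,
         4.43602041e+02],
       [-9.99911681e-01, -9.41209923e-03,  9.38305782e-03,
         4.25767349e+01],
       [-7.87403473e-03, -1.49210614e-01, -9.88774086e-01,
         9.54237431e+02],
       [ 0.00000000e+00,  0.00000000e+00,  0.00000000e+00,
         1.00000000e+00]])}
{'time_s': 0.1, 'ee_pos': array([ 145.92751725, -555.71634024,  213.23036686]), 'ee_rot': array([-1.79999951e+02,  8.84130469e-02, -7.52849503e+01]), 'force': array([0.84146593, 0.26034429, 0.22840126]), 'gripper_width': 91.31456860764254} 18.8
```

View pics/side0.png

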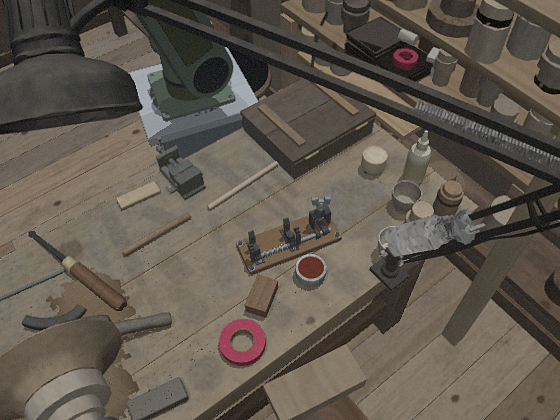

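View pics/top0.png

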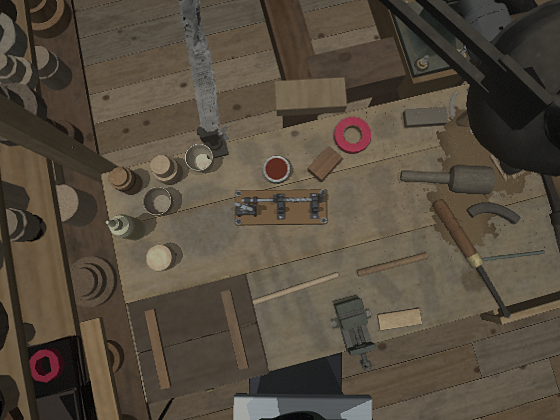

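The bench is clear. In the top view the brown dowel is at about (392,264), the cradle at (281,207) with its wing at (246,208), and the thin dowel at (296,288). I'll crop and enlarge for precise pixels.

```bash
cat > h.py <<'E'
import numpy as np, cv2
from workcell import env
def cam(n):
    p=env.camera_params(n); f=210/np.tan(np.radians(p['fov_y']/2))
    return np.array([[f,0,p['cx']],[0,f,p['cy']],[0,0,1]]),p['k1'],p['pose']
def ray(n,uv):
    K,k,T=cam(n); d=(np.array(uv,float)-K[:2,2])/K[0,0]; r=np.linalg.norm(d); s=r
    for _ in range(30): s=r/(1+k*s*s)
    d=d*(s/r) if r>0 else d
    return T[:3,3],T[:3,:3]@np.array([d[0],d[1],1])
def onz(n,uv,z):
    o,d=ray(n,uv); return o+d*(z-o[2])/d[2]
def proj(n,X):
    K,k,T=cam(n); c=T[:3,:3].T@(np.array(X,float)-T[:3,3]); d=c[:2]/c[2]; d=d*(1+k*(d@d)); return d*K[0,0]+K[:2,2]
def tri(a,b):
    o1,d1=ray("side",a);o2,d2=ray("top",b)
    A=np.stack([d1,-d2],1); t=np.linalg.lstsq(A,o2-o1,rcond=None)[0]
    p,q=o1+d1*t[0],o2+d2*t[1]; return (p+q)/2,np.linalg.norm(p-q)
def crop(src,n,x0,y0,x1,y1,out,s):
    im=src[y0:y1,x0:x1]; cv2.imwrite(out,cv2.resize(im,None,fx=s,fy=s,interpolation=cv2.INTER_CUBIC))
E
python3 - <<'E'
from h import *
t=cv2.imread("pics/top0.png");s=cv2.imread("pics/side0.png")
crop(t,0,226,180,336,235,"pics/t1.png",7)
crop(s,0,225,190,350,280,"pics/s1.png",6)
for n,im,b in(("top",t,(350,245,435,285)),("side",s,(115,205,200,262))):
    r=im[b[1]:b[3],b[0]:b[2]]; h=cv2.cvtColor(r,cv2.COLOR_BGR2HSV)
    print(n,[h[j,i] for j,i in ((10,8),(19,42))])
crop(t,0,345,235,440,285,"pics/t2.png",8)
crop(s,0,115,200,205,262,"pics/s2.png",8)
E
```

```text
top [array([ 20,  59, 108], dtype=uint8), array([ 15,  87, 120], dtype=uint8)]
side [array([ 20,  42, 129], dtype=uint8), array([ 17,  43, 124], dtype=uint8)]
```

View pics/t1.png

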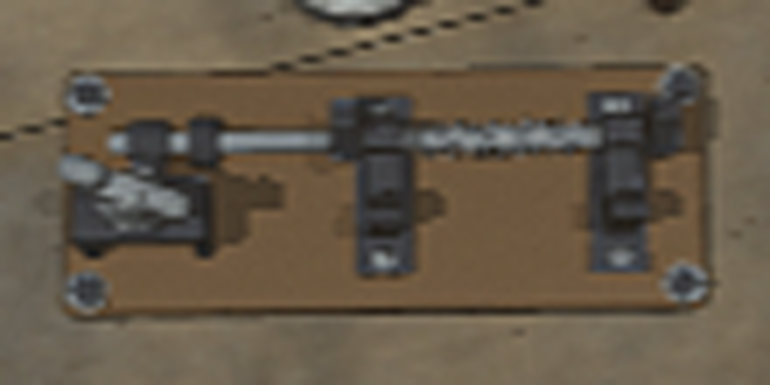

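View pics/s1.png

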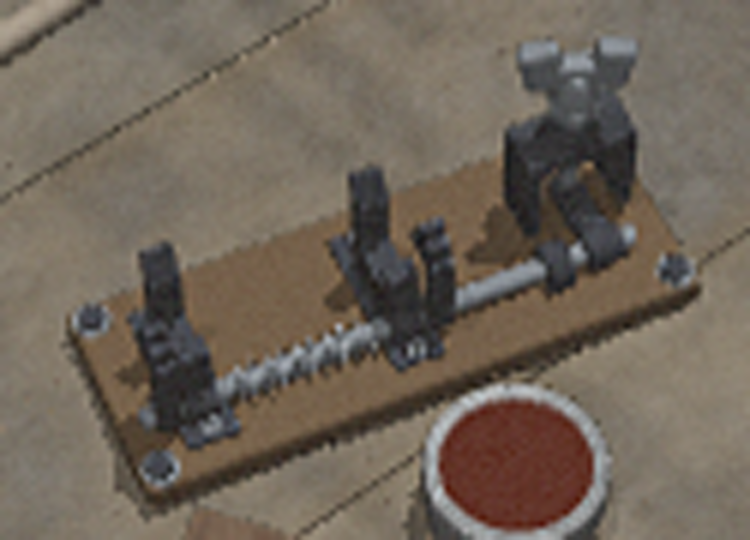

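View pics/t2.png

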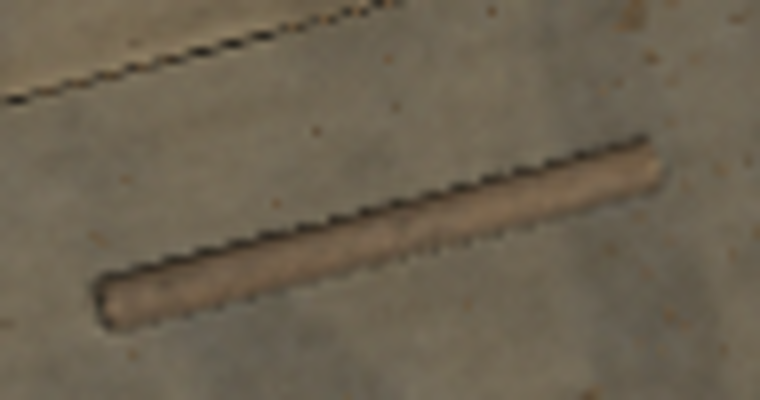

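View pics/s2.png

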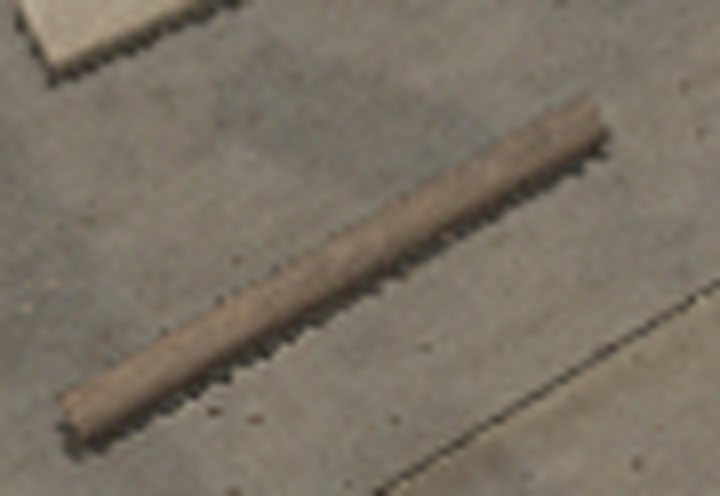

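Run:
```python
from h import *
def uo(u,x0,y0,s): return (x0+(u[0]+.5)/s-.5, y0+(u[1]+.5)/s-.5)
T=lambda *u: uo(u,226,180,7); S=lambda *u: uo(u,225,190,6)
# board corners z=14 (top view: TL TR BR BL), side
print("board top"); 
c=[onz("top",T(*u),14)[:2] for u in((66,71),(706,64),(708,311),(67,318))]
print(np.round(c,1))
# screws
sc=[onz("top",T(*u),15)[:2] for u in((88,94),(681,84),(684,283),(88,292))]; print("screws",np.round(sc,1),np.round(np.mean(sc,0),1))
ss=[onz("side",S(*u),15)[:2] for u in((675,268),(158,467),(92,320))]; print("side screws(TL,TR,BR)",np.round(ss,1))
D=lambda *u: uo(u,345,235,8); E=lambda *u: uo(u,115,200,8)
print("dowel top ends", [np.round(onz("top",D(*u),8),1) for u in((105,303),(655,165))])
print("dowel side ends",[np.round(onz("side",E(*u),8),1) for u in((590,118),(80,413))])
print("wing tri", [tri(S(*a),T(*b)) for a,b in(((540,52),(183,205)),((617,52),(72,165)))])
```

```text
board top
[[630.2 165.9]
 [634.7 -55. ]
 [549.1 -55.2]
 [544.5 163.1]]
screws [[622.  157.9]
 [627.4 -46.3]
 [558.5 -47. ]
 [553.4 156. ]] [590.3  55.2]
side screws(TL,TR,BR) [[618.9 161.8]
 [624.  -43.6]
 [556.5 -44.3]]
dowel top ends [array([ 435.5, -128.4,    8. ]), array([ 477.2, -293.3,    8. ])]
dowel side ends [array([ 431.8, -126.8,    8. ]), array([ 473.6, -286.1,    8. ])]
wing tri [(array([571.18635078, 120.2657152 , 108.03606694]), np.float64(8.557611604705338)), (array([581.97316771, 150.38789633, 106.90748025]), np.float64(1.2301512305743842))]
```

Run:
```python
from h import *
t=cv2.imread("pics/top0.png");s=cv2.imread("pics/side0.png")
crop(t,0,228,192,268,222,"pics/t3.png",19)
crop(s,0,305,190,340,235,"pics/s3.png",13)
for n,im,b in(("top",t,(345,240,440,285)),("side",s,(115,205,200,262))):
    r=cv2.cvtColor(im[b[1]:b[3],b[0]:b[2]],cv2.COLOR_BGR2LAB).astype(int)
    m=((r[:,:,1]>=134)).astype(np.uint8)
    k=cv2.connectedComponentsWithStats(m)[2]; print(n,k[1:][k[1:,4]>40])
    cv2.imwrite(f"pics/m_{n}.png",cv2.resize(m*255,None,fx=4,fy=4))
```

```text
top []
side []
```

View pics/t3.png

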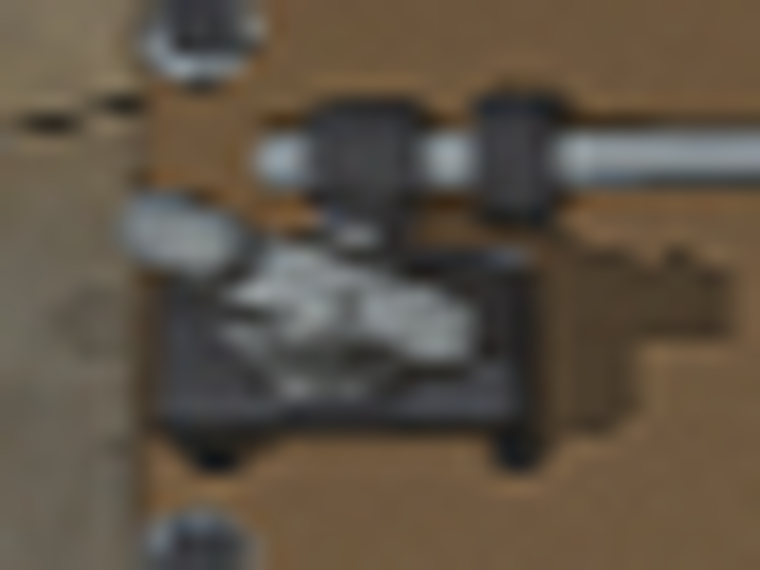

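View pics/s3.png

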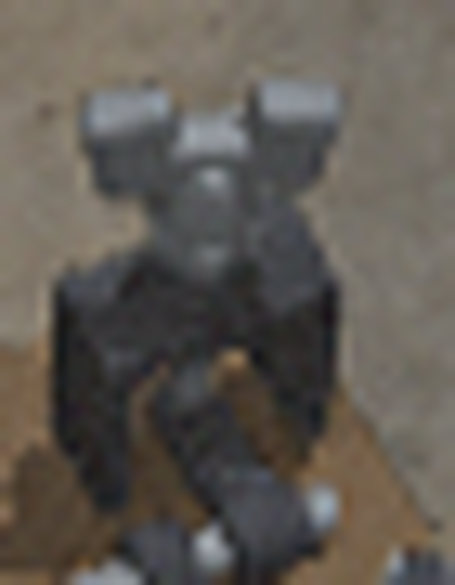

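The two cameras agree to about 3 mm, so I average them:
- **Dowel:** centre about (455,-210), across-direction 14° yaw.
- **Cradle:** origin about (590,17), yaw about 1.45°.
- **Wing:** axis about (575,137), top at about z = 107, plate direction about 70.5°.

Next I go above the dowel.

Emit:
drive_tool --motion '[[[0.0155, 0.0173, 0], [0, 0, 0.078]], [[0.0155, 0.0173, 0], [0, 0, 0.078]], [[0.0155, 0.0173, 0], [0, 0, 0.078]], [[0.0155, 0.0173, 0], [0, 0, 0.078]], [[0.0155, 0.0173, 0], [0, 0, 0.078]], [[0.0155, 0.0173, 0], [0, 0, 0.078]], [[0.0155, 0.0173, 0], [0, 0, 0.078]], [[0.0155, 0.0173, 0], [0, 0, 0.078]], [[0.0155, 0.0173, 0], [0, 0, 0.078]], [[0.0155, 0.0173, 0], [0, 0, 0.078]]]' --claw 1 --force 30

```text
time_s: 0.93
ee_pos: [301.5, -382.0, 213.6]
ee_rot: [-180.0, 0.0, -30.4]
force: [0.3, 0.2, 0.8]
gripper_width: 90.9
```

Emit:
drive_tool --motion '[[[0.0155, 0.0173, 0], [0, 0, 0.078]], [[0.0155, 0.0173, 0], [0, 0, 0.078]], [[0.0155, 0.0173, -0.015], [0, 0, 0.078]], [[0.0155, 0.0173, -0.015], [0, 0, 0.078]], [[0.0155, 0.0173, -0.015], [0, 0, 0.078]], [[0.0155, 0.0173, -0.015], [0, 0, 0.078]], [[0.0155, 0.0173, -0.015], [0, 0, 0.078]], [[0.0155, 0.0173, -0.015], [0, 0, 0.078]], [[0.0155, 0.0173, -0.015], [0, 0, 0.078]], [[0.0155, 0.0173, -0.015], [0, 0, 0.078]]]'

```text
time_s: 1.77
ee_pos: [456.4, -209.1, 93.0]
ee_rot: [-180.0, 0.0, 14.3]
force: [-0.3, 0.0, 0.4]
gripper_width: 91.4
```

Run:
```python
from h import *
t=env.grab_frame("top")[:,:,::-1].copy(); s=env.grab_frame("side")[:,:,::-1].copy()
crop(s,0,105,170,215,270,"pics/s4.png",6)
crop(t,0,340,220,440,300,"pics/t4.png",6)
```

```text
(no output)
```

View pics/s4.png

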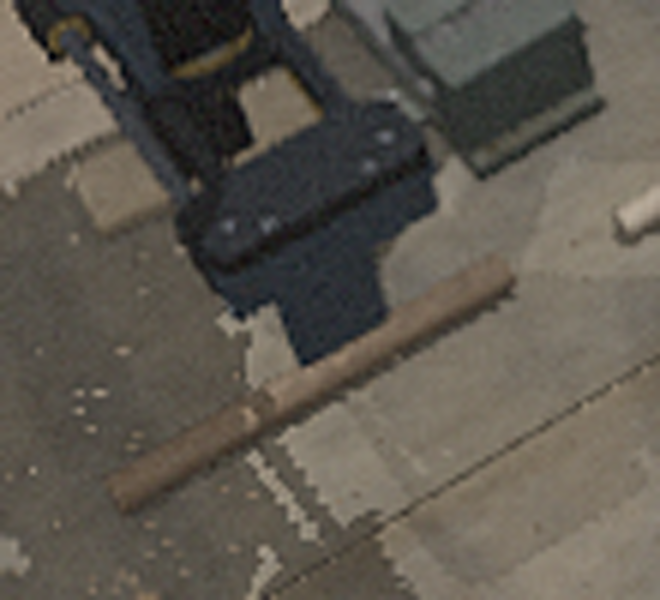

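Run:
```python
from h import *
def uo(u,x0,y0,s): return (x0+(u[0]+.5)/s-.5, y0+(u[1]+.5)/s-.5)
S=lambda *u: uo(u,105,170,6)
print(onz("side",S(482,178),0),onz("side",S(600,100),0))
t=cv2.imread("pics/top0.png");s=cv2.imread("pics/side0.png")
crop(s,0,150,130,215,205,"pics/s5.png",8)
crop(t,0,325,285,385,375,"pics/t5.png",6)
import math
for d in (89,-89):
  for w in (38,-38):
    a=math.radians(14.3); print(456+d*math.cos(a)-w*math.sin(a), -209+d*math.sin(a)+w*math.cos(a))
```

```text
[ 379.6093484  -121.37596772    0.        ] [ 3.59853943e+02 -6.62021300e+01 -1.13686838e-13]
532.8564376117471 -150.19449007421485
551.6283625786756 -223.8396856611369
360.37163742132435 -194.1603143388631
379.14356238825286 -267.80550992578515
```

View pics/s5.png

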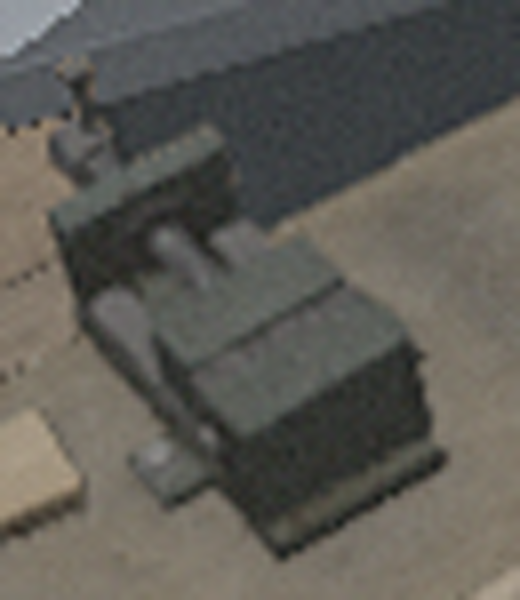

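View pics/t5.png

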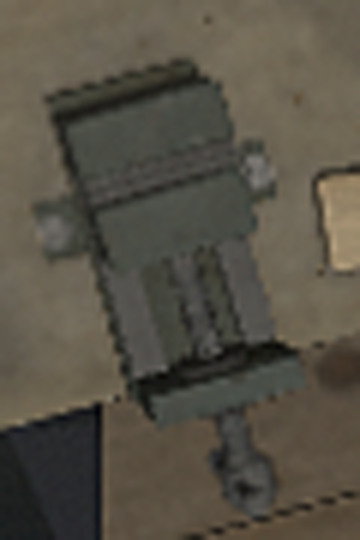

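View pics/t4.png

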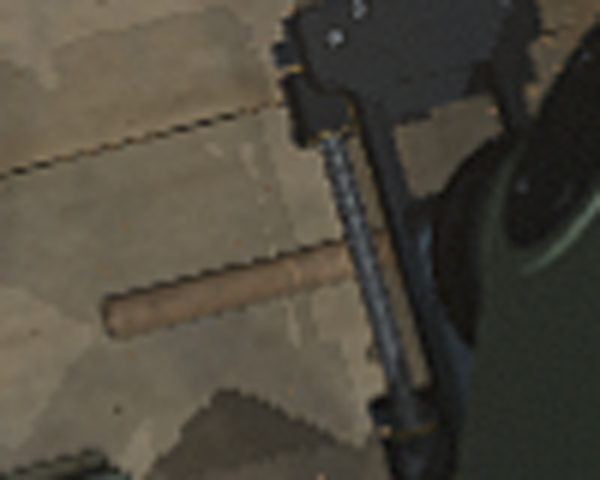

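The vise corner is over 60 mm clear of the gripper's end. I descend and close.

Emit:
drive_tool --motion '[[[0, 0, -0.01], [0, 0, 0]], [[0, 0, -0.01], [0, 0, 0]], [[0, 0, -0.01], [0, 0, 0]], [[0, 0, -0.01], [0, 0, 0]], [[0, 0, -0.01], [0, 0, 0]], [[0, 0, -0.01], [0, 0, 0]], [[0, 0, -0.01], [0, 0, 0]], [[0, 0, -0.01], [0, 0, 0]], [[0, 0, -0.009], [0, 0, 0]], [[0, 0, 0], [0, 0, 0]]]'

```text
time_s: 2.7
ee_pos: [454.8, -209.6, 3.0]
ee_rot: [-179.9, 0.2, 14.1]
force: [-0.8, 0.4, 0.3]
gripper_width: 91.3
```

Emit:
drive_tool --motion '[[[0, 0, 0], [0, 0, 0]], [[0, 0, 0], [0, 0, 0]], [[0, 0, 0], [0, 0, 0]], [[0, 0, 0], [0, 0, 0]], [[0, 0, 0], [0, 0, 0]], [[0, 0, 0], [0, 0, 0]], [[0, 0, 0], [0, 0, 0]], [[0, 0, 0], [0, 0, 0]], [[0, 0, 0], [0, 0, 0]], [[0, 0, 0], [0, 0, 0]]]' --claw 0 --force 30

```text
time_s: 3.53
ee_pos: [456.0, -210.2, 5.0]
ee_rot: [-180.0, -0.0, 14.1]
force: [0.5, 0.4, -0.1]
gripper_width: 27.6
```

Emit:
drive_tool --motion '[[[0, 0, 0], [0, 0, 0]], [[0, 0, 0], [0, 0, 0]], [[0, 0, 0], [0, 0, 0]], [[0, 0, 0], [0, 0, 0]], [[0, 0, 0], [0, 0, 0]], [[0, 0, 0], [0, 0, 0]], [[0, 0, 0], [0, 0, 0]], [[0, 0, 0], [0, 0, 0]], [[0, 0, 0], [0, 0, 0]], [[0, 0, 0], [0, 0, 0]]]'

```text
time_s: 4.37
ee_pos: [456.0, -210.2, 5.0]
ee_rot: [-180.0, -0.0, 14.1]
force: [0.4, 0.6, -0.6]
gripper_width: 14.8
```

Emit:
drive_tool --motion '[[[0, 0, 0.012], [0, 0, 0]], [[0, 0, 0.012], [0, 0, 0]], [[0, 0, 0.012], [0, 0, 0]], [[0, 0, 0.012], [0, 0, 0]], [[0, 0, 0.012], [0, 0, 0]], [[0, 0, 0.012], [0, 0, 0]], [[0, 0, 0.012], [0, 0, 0]], [[0, 0, 0.012], [0, 0, 0]], [[0, 0, 0.012], [0, 0, 0]], [[0, 0, 0.012], [0, 0, 0]]]'

```text
time_s: 5.2
ee_pos: [455.8, -210.0, 125.5]
ee_rot: [-180.0, 0.0, 14.1]
force: [0.4, -0.3, -0.6]
gripper_width: 15.5
```

Emit:
drive_tool --motion '[[[0.0134, 0.0227, 0], [0, 0, -0.022]], [[0.0134, 0.0227, 0], [0, 0, -0.022]], [[0.0134, 0.0227, 0], [0, 0, -0.022]], [[0.0134, 0.0227, 0], [0, 0, -0.022]], [[0.0134, 0.0227, 0], [0, 0, -0.022]], [[0.0134, 0.0227, 0], [0, 0, -0.022]], [[0.0134, 0.0227, 0], [0, 0, -0.022]], [[0.0134, 0.0227, 0], [0, 0, -0.022]], [[0.0134, 0.0227, 0], [0, 0, -0.022]], [[0.0134, 0.0227, 0], [0, 0, -0.022]]]'

```text
time_s: 6.03
ee_pos: [590.4, 18.1, 124.8]
ee_rot: [180.0, 0.0, 1.4]
force: [1.0, -0.2, 0.2]
gripper_width: 15.4
```

Run:
```python
from h import *
t=env.grab_frame("top")[:,:,::-1].copy(); s=env.grab_frame("side")[:,:,::-1].copy()
cv2.imwrite("pics/top6.png",t);cv2.imwrite("pics/side6.png",s)
crop(s,0,215,150,355,280,"pics/s6.png",5)
crop(t,0,216,160,346,250,"pics/t6.png",6)
s=env.state(); print(s["ee_pos"],s["ee_rot"],s["gripper_width"],s["force"])
```

```text
[591.76576958  19.81936364 124.72917741] [-1.79939991e+02 -8.95090806e-02  1.66550616e+00] 15.075041019344003 [-0.42617497 -0.57707917  0.78707167]
```

View pics/s6.png

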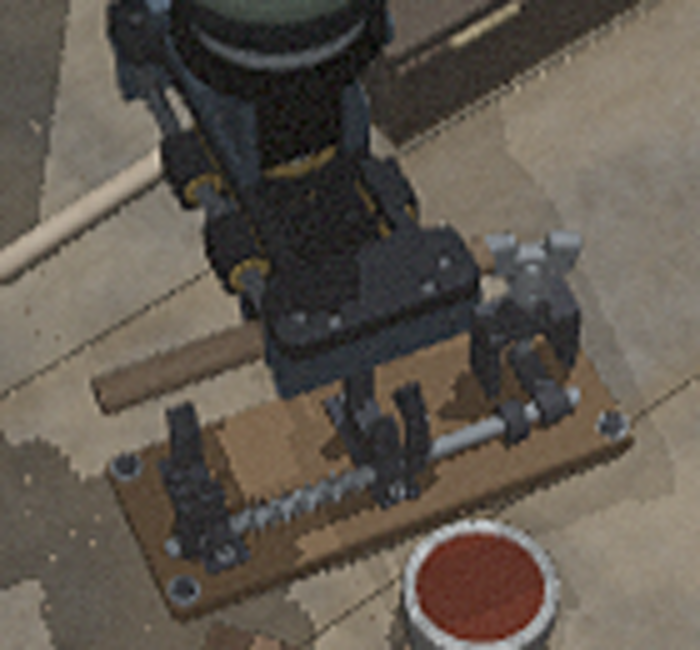

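View pics/t6.png

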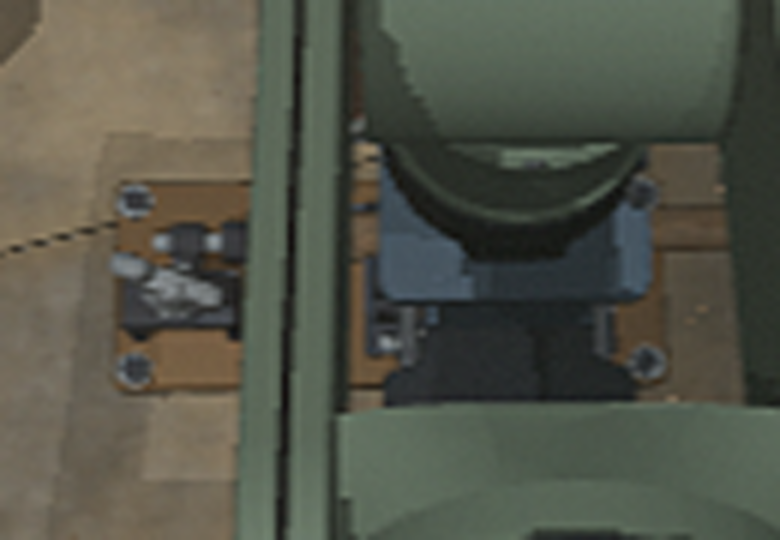

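Run:
```python
from h import *
s=cv2.imread("pics/side6.png")
crop(s,0,225,205,275,240,"pics/s7.png",14)
crop(s,0,305,190,335,215,"pics/s8.png",16)
for y in(-85,85):
    a=np.radians(1.5); print(proj("side",[590.8-y*np.sin(a),18.5+y*np.cos(a),128.3]))
```

```text
[230.93955809 229.63010319]
[308.94418512 201.1901292 ]
```

View pics/s7.png

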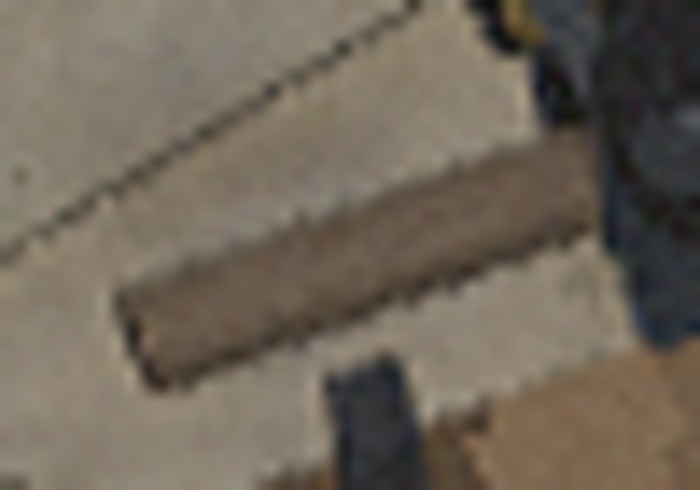

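View pics/s8.png

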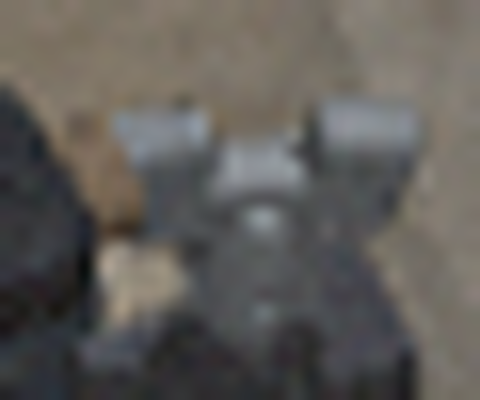

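Run:
```python
from h import *
e=onz("side",(234.4,229.0),128.3); a=np.radians(1.5); ax=np.array([-np.sin(a),np.cos(a)])
print(e, "centre",e[:2]+85*ax, "cradle origin side", np.array([587.7,58.75])-40*ax)
# points on the dowel upper/lower edges near grip: (590,140)/(590,225) mid in s7
m=(225+590/14-.5,205+183/14-.5); print(onz("side",m,128.3))
# tine tops from s7/s6, tall tine -40 top centre
print(onz("side",(215+182/5-.5,150+408/5-.5),72),onz("side",(215+352/5-.5,150+372/5-.5),72))
for y in(-40,40): print(np.array([588.7,18.8])+y*ax+np.array([-15,0]))
```

```text
[594.26049738 -59.69082559 128.3       ] centre [592.03545678  25.28004703] cradle origin side [588.74707793  18.763707  ]
[593.23152935   8.86647824 128.3       ]
[574.31244064 -21.37054915  72.        ] [585.07274482  51.21233385  72.        ]
[574.74707793 -21.186293  ]
[572.65292207  58.786293  ]
```

The side view shows the dowel's near end at (234.4,229), which puts the dowel about 6 mm too far along +y relative to the cradle. I correct that and go down to just above the tines before comparing again.

Emit:
drive_tool --motion '[[[-0.0002, -0.001, 0], [0, 0, 0]], [[-0.0002, -0.001, 0], [0, 0, 0]], [[-0.0002, -0.001, 0], [0, 0, 0]], [[-0.0002, -0.001, 0], [0, 0, 0]], [[-0.0002, -0.001, 0], [0, 0, 0]], [[0, -0.001, -0.009], [0, 0, 0]], [[0, 0, -0.009], [0, 0, 0]], [[0, 0, -0.009], [0, 0, 0]], [[0, 0, -0.009], [0, 0, 0]], [[0, 0, -0.006], [0, 0, 0]]]'

```text
time_s: 6.97
ee_pos: [588.2, 10.8, 81.0]
ee_rot: [-180.0, 0.1, 1.5]
force: [-0.5, 1.2, 0.2]
gripper_width: 15.4
```

Run:
```python
from h import *
s=env.grab_frame("side")[:,:,::-1].copy()
cv2.imwrite("pics/side9.png",s)
crop(s,0,225,195,345,280,"pics/s9.png",6)
crop(s,0,228,220,288,265,"pics/s10.png",13)
P=[];
for i in range(3):
    st=env.state(); P.append(st["ee_pos"])
print(P,st["ee_rot"],st["force"],st["qpos"])
```

```text
[array([587.62907835,  10.89658197,  80.23470698]), array([587.62907835,  10.89658197,  80.23470698]), array([587.62907835,  10.89658197,  80.23470698])] [-179.99337908    0.23602052    1.49871008] [-0.51250145 -0.2836242   0.10571581] [-5.89516431e-02  2.59751542e+01  9.84319349e+01  2.45058583e-04
  5.58290242e+01 -1.55778614e+00]
```

View pics/s9.png

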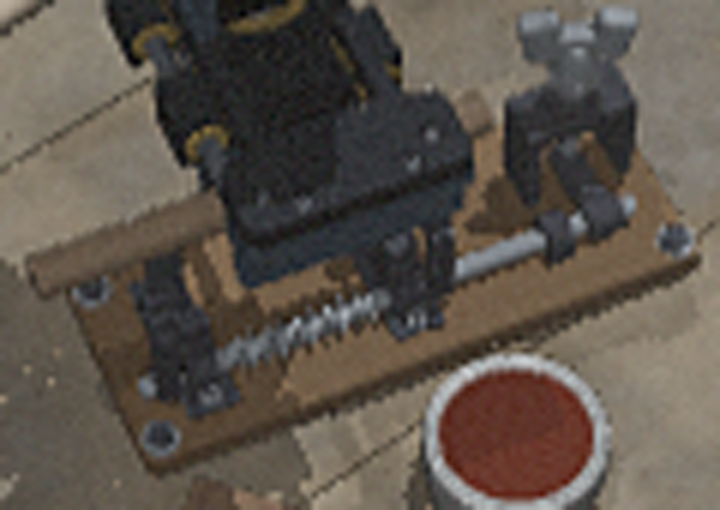

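View pics/s10.png

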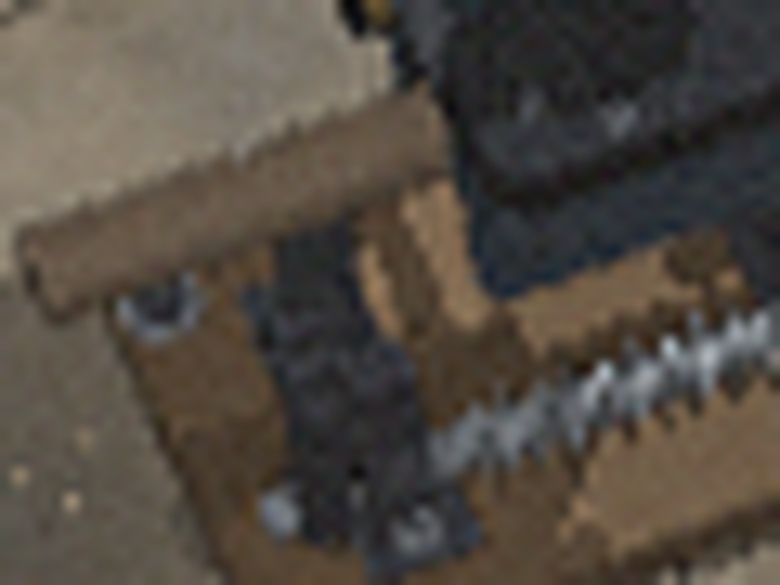

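Run:
```python
from h import *
ax=np.array([-.0253,.9997])
for z in(83,84.5): 
    e=onz("side",(230.9,241.4),z); f=onz("side",(225+487/6-.5,195+112/6-.5),z); print(z,e,e[:2]+85*ax,f, f[:2]-85*ax)
    m=onz("side",(228+435/13-.5,220+135/13-.5),z); print(m)
```

```text
83 [589.5184275  -69.83932798  83.        ] [587.3679275   15.13517202] [583.7720953   99.46733099  83.        ] [585.9225953   14.49283099]
[586.86553643  -3.08741541  83.        ]
84.5 [590.49838294 -70.02941439  84.5       ] [588.34788294  14.94508561] [584.76187353  98.98783148  84.5       ] [586.91237353  14.01333148]
[587.85002672  -3.39160765  84.5       ]
```

Relative to the cradle, the dowel is now about 4 mm low in y and about 1 mm low in x. I shift by that and start down, watching the force.

Emit:
drive_tool --motion '[[[0.001, 0.0015, 0], [0, 0, 0]], [[0, 0.0015, 0], [0, 0, 0]], [[0, 0, -0.002], [0, 0, 0]], [[0, 0, -0.002], [0, 0, 0]], [[0, 0, -0.002], [0, 0, 0]], [[0, 0, -0.002], [0, 0, 0]], [[0, 0, -0.002], [0, 0, 0]], [[0, 0, -0.002], [0, 0, 0]], [[0, 0, 0], [0, 0, 0]], [[0, 0, 0], [0, 0, 0]]]' --force 45

```text
time_s: 7.85
ee_pos: [590.0, 13.8, 70.8]
ee_rot: [-180.0, 0.0, 1.5]
force: [-1.0, 0.7, -0.6]
gripper_width: 15.3
```

Emit:
drive_tool --motion '[[[0, 0, -0.001], [0, 0, 0]], [[0, 0, -0.001], [0, 0, 0]], [[0, 0, -0.001], [0, 0, 0]], [[0, 0, -0.001], [0, 0, 0]], [[0, 0, -0.001], [0, 0, 0]], [[0, 0, -0.001], [0, 0, 0]], [[0, 0, -0.001], [0, 0, 0]], [[0, 0, -0.001], [0, 0, 0]], [[0, 0, 0], [0, 0, 0]], [[0, 0, 0], [0, 0, 0]]]'

```text
time_s: 8.68
ee_pos: [590.0, 13.8, 62.9]
ee_rot: [180.0, 0.0, 1.5]
force: [-0.4, 0.2, 0.0]
gripper_width: 15.1
```

Emit:
drive_tool --motion '[[[0, 0, -0.001], [0, 0, 0]], [[0, 0, -0.001], [0, 0, 0]], [[0, 0, -0.001], [0, 0, 0]], [[0, 0, -0.001], [0, 0, 0]], [[0, 0, -0.001], [0, 0, 0]], [[0, 0, -0.001], [0, 0, 0]], [[0, 0, 0], [0, 0, 0]], [[0, 0, 0], [0, 0, 0]], [[0, 0, 0], [0, 0, 0]], [[0, 0, 0], [0, 0, 0]]]'

```text
time_s: 9.52
ee_pos: [590.4, 13.8, 58.1]
ee_rot: [-180.0, -0.1, 1.5]
force: [-2.2, 0.4, 6.4]
gripper_width: 14.7
```

Run:
```python
from h import *
s=env.grab_frame("side")[:,:,::-1].copy()
cv2.imwrite("pics/side11.png",s)
crop(s,0,225,195,345,280,"pics/s11.png",6)
st=env.state();print(st["ee_pos"],st["force"],st["torque"])
```

```text
[590.37072268  13.81056621  58.10488253] [-2.14133699 -0.3405083   6.31908181] [-0.0291279   0.19435015 -0.17065015]
```

View pics/s11.png

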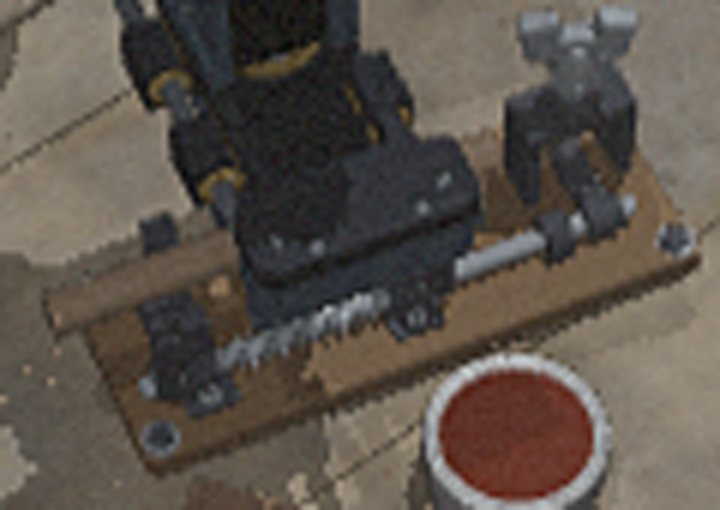

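The dowel is in front of the tall tine and on the jaw ramp: about 6 N up, and the jaws push it in -x. I continue down.

Emit:
drive_tool --motion '[[[0, 0, -0.001], [0, 0, 0]], [[0, 0, -0.001], [0, 0, 0]], [[0, 0, -0.001], [0, 0, 0]], [[0, 0, -0.001], [0, 0, 0]], [[0, 0, -0.001], [0, 0, 0]], [[0, 0, -0.001], [0, 0, 0]], [[0, 0, -0.001], [0, 0, 0]], [[0, 0, -0.001], [0, 0, 0]], [[0, 0, 0], [0, 0, 0]], [[0, 0, 0], [0, 0, 0]]]'

```text
time_s: 10.4
ee_pos: [590.3, 13.9, 48.7]
ee_rot: [-180.0, -0.0, 1.5]
force: [1.1, 0.2, 0.6]
gripper_width: 14.8
```

Emit:
drive_tool --motion '[[[0, 0, -0.001], [0, 0, 0]], [[0, 0, -0.001], [0, 0, 0]], [[0, 0, -0.001], [0, 0, 0]], [[0, 0, -0.001], [0, 0, 0]], [[0, 0, -0.001], [0, 0, 0]], [[0, 0, -0.001], [0, 0, 0]], [[0, 0, 0], [0, 0, 0]], [[0, 0, 0], [0, 0, 0]], [[0, 0, 0], [0, 0, 0]], [[0, 0, 0], [0, 0, 0]]]'

```text
time_s: 11.23
ee_pos: [590.3, 13.8, 42.9]
ee_rot: [180.0, -0.0, 1.5]
force: [2.3, 1.0, -1.3]
gripper_width: 15.1
```

Run:
```python
from h import *
s=env.grab_frame("side")[:,:,::-1].copy()
cv2.imwrite("pics/side12.png",s)
crop(s,0,225,195,345,280,"pics/s12.png",6)
st=env.state();print(st["ee_pos"],st["force"],st["torque"])
```

```text
[590.31648349  13.83988934  42.91978228] [ 3.1500772   0.47846358 -0.34812076] [-0.01947869 -0.63868195 -0.18789249]
```

View pics/s12.png

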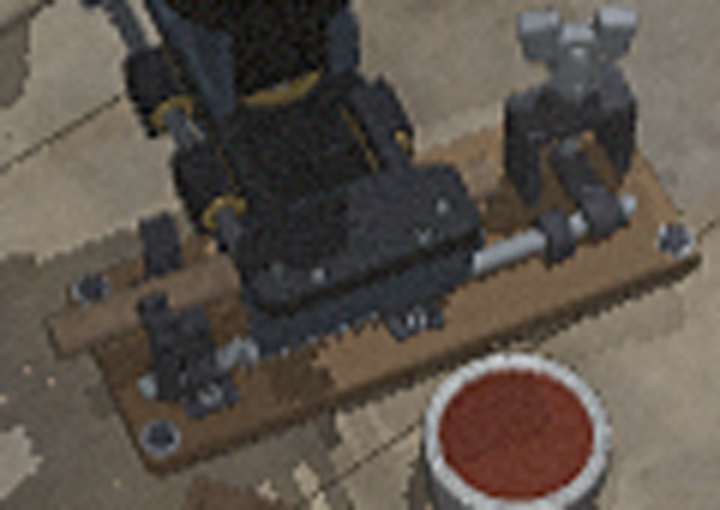

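The jaw nose now shows over the dowel at crop (150,305). I press on until it bottoms.

Emit:
drive_tool --motion '[[[0, 0, -0.001], [0, 0, 0]], [[0, 0, -0.001], [0, 0, 0]], [[0, 0, -0.001], [0, 0, 0]], [[0, 0, 0], [0, 0, 0]], [[0, 0, 0], [0, 0, 0]], [[0, 0, 0], [0, 0, 0]], [[0, 0, 0], [0, 0, 0]], [[0, 0, 0], [0, 0, 0]], [[0, 0, 0], [0, 0, 0]], [[0, 0, 0], [0, 0, 0]]]'

```text
time_s: 12.12
ee_pos: [590.4, 13.9, 41.8]
ee_rot: [180.0, -0.1, 1.5]
force: [0.3, 0.6, 11.3]
gripper_width: 15.2
```

Run:
```python
from h import *
ax=np.array([-.0253,.9997])
e=onz("side",(225+64/6-.5,195+335/6-.5),45); print(e[:2]+85*ax-np.array([588.7,18.8]))
```

```text
[-1.46293338  2.09496672]
```

Emit:
drive_tool --motion '[[[0, 0, -0.001], [0, 0, 0]], [[0, 0, 0], [0, 0, 0]], [[0, 0, 0], [0, 0, 0]], [[0, 0, 0], [0, 0, 0]], [[0, 0, 0], [0, 0, 0]], [[0, 0, 0], [0, 0, 0]], [[0, 0, 0], [0, 0, 0]], [[0, 0, 0], [0, 0, 0]], [[0, 0, 0], [0, 0, 0]], [[0, 0, 0], [0, 0, 0]]]'

```text
time_s: 12.95
ee_pos: [590.4, 13.9, 41.8]
ee_rot: [180.0, -0.1, 1.5]
force: [-3.2, 0.3, 16.4]
gripper_width: 15.2
```

Emit:
drive_tool --motion '[[[0, 0, 0.001], [0, 0, 0]], [[0, 0, 0], [0, 0, 0]], [[0, 0, 0], [0, 0, 0]], [[0, 0, 0], [0, 0, 0]], [[0, 0, 0], [0, 0, 0]], [[0, 0, 0], [0, 0, 0]], [[0, 0, 0.001], [0, 0, 0]], [[0, 0, 0.004], [0, 0, 0]], [[0, 0, 0.008], [0, 0, 0]], [[0, 0, 0.01], [0, 0, 0]]]' --claw 0.32

```text
time_s: 13.78
ee_pos: [589.7, 13.9, 63.3]
ee_rot: [-180.0, 0.1, 1.5]
force: [-0.5, -0.6, -0.4]
gripper_width: 29.1
```

Emit:
drive_tool --motion '[[[0, 0, 0.02], [0, 0, 0]], [[0, 0, 0.02], [0, 0, 0]], [[0, 0, 0.02], [0, 0, 0]], [[0, 0, 0.007], [0, 0, 0]], [[-0.002, 0.02, 0], [0, 0, -0.06]], [[-0.002, 0.02, 0], [0, 0, -0.06]], [[-0.003, 0.02, 0], [0, 0, -0.06]], [[-0.003, 0.02, 0], [0, 0, -0.06]], [[-0.003, 0.02, 0], [0, 0, -0.06]], [[-0.002, 0.023, 0], [0, 0, -0.0665]]]' --claw 1

```text
time_s: 14.62
ee_pos: [574.6, 137.4, 130.2]
ee_rot: [180.0, -0.0, -19.7]
force: [-0.4, 0.2, 0.1]
gripper_width: 90.8
```

Run:
```python
from h import *
t=env.grab_frame("top")[:,:,::-1].copy(); s=env.grab_frame("side")[:,:,::-1].copy()
cv2.imwrite("pics/top13.png",t);cv2.imwrite("pics/side13.png",s)
crop(s,0,225,165,345,280,"pics/s13.png",6)
crop(t,0,216,160,346,250,"pics/t13.png",6)
st=env.state();print(st["ee_pos"],st["ee_rot"],st["force"],st["qpos"])
```

```text
[574.67296478 139.52817565 130.1882118 ] [-1.79934296e+02  1.00196894e-03 -1.93730543e+01] [ 0.09331343 -1.01174237 -0.37587028] [1.25008554e+01 2.33491929e+01 9.46131077e+01 6.37905113e-02
 6.20038699e+01 3.18439829e+01]
```

View pics/s13.png

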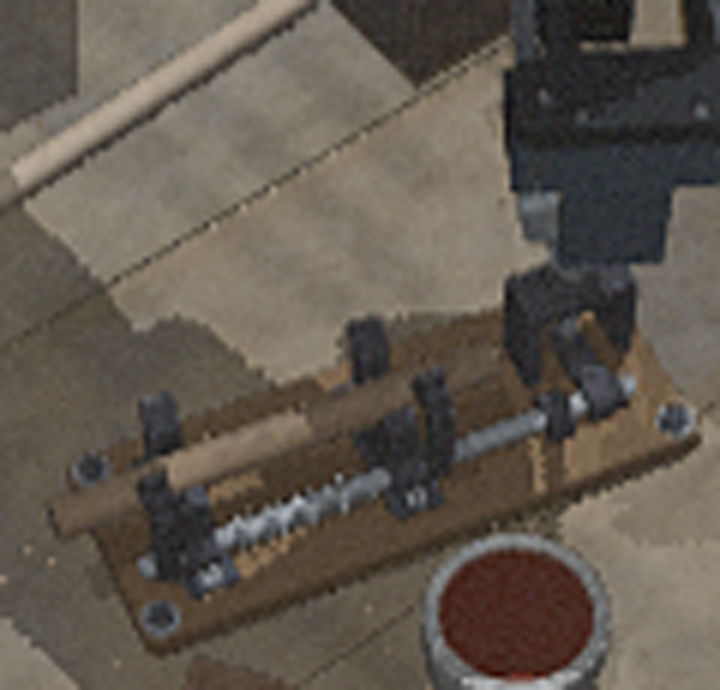

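View pics/t13.png

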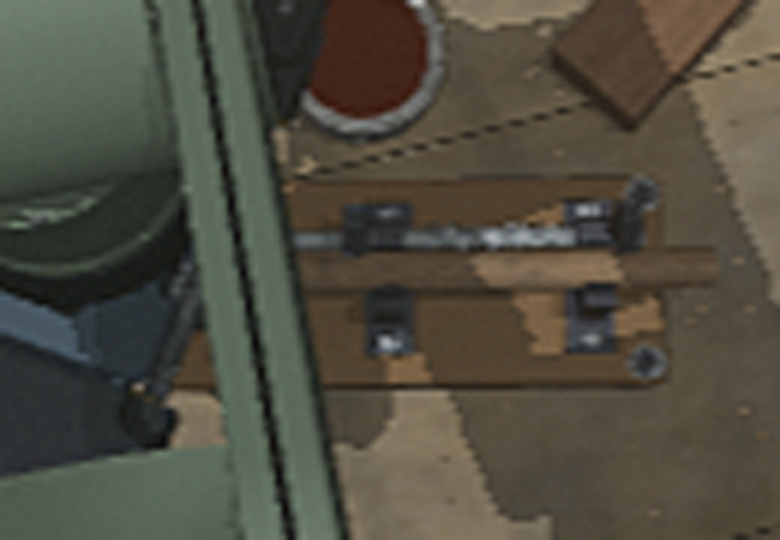

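Run:
```python
from h import *
t=cv2.imread("pics/top13.png");s=cv2.imread("pics/side13.png")
crop(s,0,230,225,305,275,"pics/s14.png",10)
crop(t,0,265,190,340,225,"pics/t14.png",10)
a=(225+62.5/6-.5,165+518/6-.5); b=(216+716.5/6-.5,160+267.5/6-.5)
print(tri(a,b)); ax=np.array([-.0253,.9997])
print("top rel y", (onz("top",b,45)[:2]+85*ax-np.array([591.3,15.2])),"side",(onz("side",a,45)[:2]+85*ax-np.array([588.7,18.8])))
```

```text
(array([592.29079981, -68.12514361,  49.61140077]), np.float64(5.447327548279453))
top rel y [-1.20192248 -1.54012207] side [-0.49791058  1.19819217]
```

View pics/s14.png

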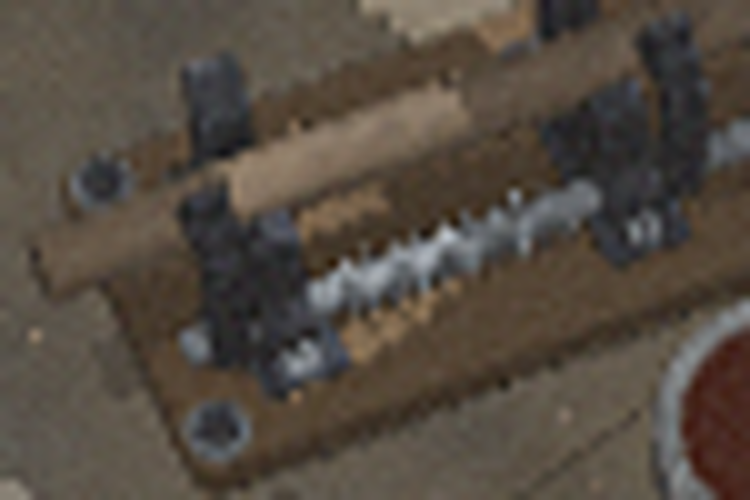

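View pics/t14.png

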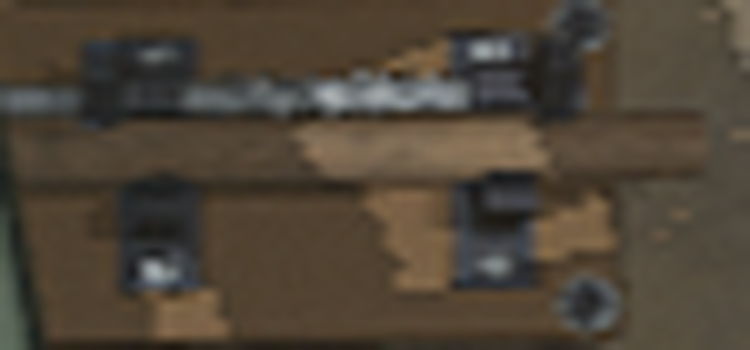

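Run:
```python
from h import *
a=cv2.imread("pics/side0.png")[215:255,282:308];b=cv2.imread("pics/side13.png")[215:255,282:308]
c=cv2.imread("pics/side0.png")[225:268,240:272];d=cv2.imread("pics/side13.png")[225:268,240:272]
f=lambda x:cv2.resize(cv2.convertScaleAbs(x,alpha=1.8),(200,330),interpolation=cv2.INTER_CUBIC)
cv2.imwrite("pics/cmp.png",np.hstack([f(a),f(b),f(c),f(d)]))
```

```text
(no output)
```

View pics/cmp.png

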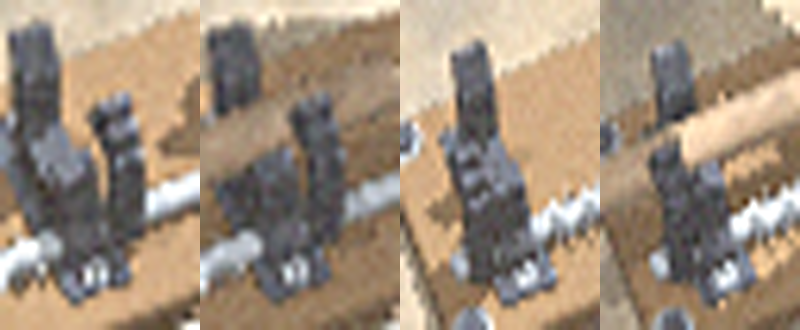

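Jaw noses are in exactly the same place before and after, so they are shut over the dowel. The dowel lies in both clips, with its ends even to about 2 mm. Now I grip the wing.

Emit:
drive_tool --motion '[[[0, 0, -0.006], [0, 0, 0]], [[0, 0, -0.006], [0, 0, 0]], [[0, 0, -0.006], [0, 0, 0]], [[0, 0, -0.006], [0, 0, 0]], [[0, 0, -0.006], [0, 0, 0]], [[0, 0, -0.006], [0, 0, 0]], [[0, 0, -0.005], [0, 0, 0]], [[0, 0, 0], [0, 0, 0]], [[0, 0, 0], [0, 0, 0]], [[0, 0, 0], [0, 0, 0]]]'

```text
time_s: 15.55
ee_pos: [575.3, 136.9, 89.2]
ee_rot: [-180.0, -0.0, -19.5]
force: [0.3, -0.6, -1.4]
gripper_width: 90.8
```

Emit:
drive_tool --motion '[[[0, 0, 0], [0, 0, 0]], [[0, 0, 0], [0, 0, 0]], [[0, 0, 0], [0, 0, 0]], [[0, 0, 0], [0, 0, 0]], [[0, 0, 0], [0, 0, 0]], [[0, 0, 0], [0, 0, 0]], [[0, 0, 0], [0, 0, 0]], [[0, 0, 0], [0, 0, 0]], [[0, 0, 0], [0, 0, 0]], [[0, 0, 0], [0, 0, 0]]]' --claw 0.25 --force 15

```text
time_s: 16.38
ee_pos: [575.0, 136.8, 89.0]
ee_rot: [180.0, -0.0, -19.5]
force: [-0.3, -0.1, -0.1]
gripper_width: 26.9
```

Run:
```python
from h import *
t=env.grab_frame("top")[:,:,::-1].copy(); s=env.grab_frame("side")[:,:,::-1].copy()
crop(s,0,290,165,360,235,"pics/s15.png",8)
crop(t,0,206,170,276,230,"pics/t15.png",8)
st=env.state();print(st["ee_pos"],st["ee_rot"],st["force"],st["qpos"],st["gripper_width"])
```

```text
[575.03055713 136.83222027  88.948942  ] [ 1.79998274e+02 -2.29726240e-03 -1.95107856e+01] [0.03900116 0.5876438  0.77566306] [ 1.22716920e+01  2.56085762e+01  9.75803019e+01 -3.19894075e-03
  5.68100782e+01  3.17842287e+01] 23.607366996317953
```

View pics/s15.png

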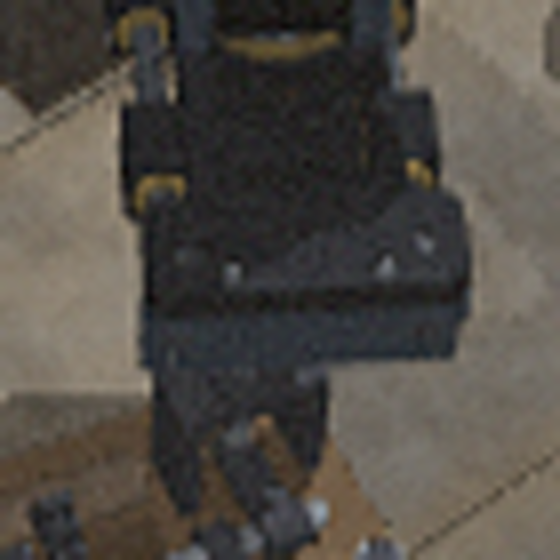

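View pics/t15.png

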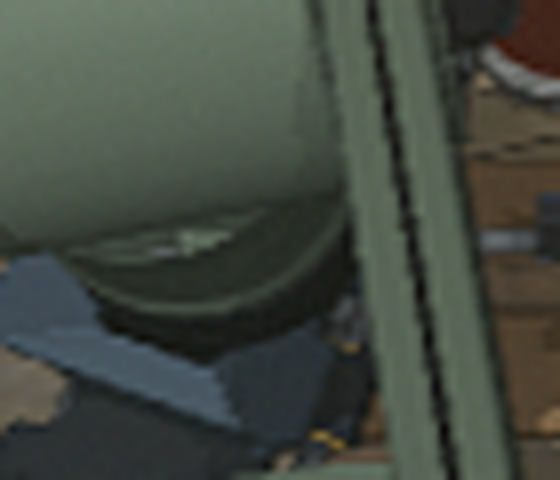

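Neither camera can see the wing past the gripper, so I close gently and let force and width tell.

Emit:
drive_tool --motion '[[[0, 0, 0], [0, 0, 0]], [[0, 0, 0], [0, 0, 0]], [[0, 0, 0], [0, 0, 0]], [[0, 0, 0], [0, 0, 0]], [[0, 0, 0], [0, 0, 0]], [[0, 0, 0], [0, 0, 0]], [[0, 0, 0], [0, 0, 0]], [[0, 0, 0], [0, 0, 0]], [[0, 0, 0], [0, 0, 0]], [[0, 0, 0], [0, 0, 0]]]' --claw 0 --force 20

```text
time_s: 17.32
ee_pos: [576.0, 136.6, 89.0]
ee_rot: [-180.0, -0.1, -19.5]
force: [4.7, -1.7, -2.9]
gripper_width: 11.7
```

Run:
```python
from h import *
st=env.state();print(st["ee_pos"],st["ee_rot"],st["force"],st["torque"],st["gripper_width"])
```

```text
[575.96715553 136.56430241  89.00093156] [-1.79983284e+02 -1.15660484e-01 -1.94994238e+01] [ 4.67105756 -1.66745121 -2.85035487] [-0.43763571 -1.03320782  0.03598857] 11.698218436689519
```

Emit:
drive_tool --motion '[[[0.0006, -0.0002, 0], [0, 0, 0]], [[0.0006, -0.0002, 0], [0, 0, 0]], [[0, 0, 0], [0, 0, 0]], [[0, 0, 0], [0, 0, 0]], [[0, 0, 0], [0, 0, 0]], [[0, 0, 0], [0, 0, 0]], [[0, 0, 0], [0, 0, 0]], [[0, 0, 0], [0, 0, 0]], [[0, 0, 0], [0, 0, 0]], [[0, 0, 0], [0, 0, 0]]]' --force 40

```text
time_s: 18.15
ee_pos: [576.2, 136.5, 89.0]
ee_rot: [180.0, 0.0, -19.5]
force: [2.3, -0.9, -2.1]
gripper_width: 10.5
```

Run:
```python
from h import *
st=env.state();print(st["ee_pos"],st["ee_rot"],st["force"],st["torque"],st["gripper_width"])
```

```text
[576.16217225 136.49008133  88.96182991] [ 1.79999327e+02  4.34818816e-03 -1.95067190e+01] [ 2.30440622 -0.89049645 -2.11566169] [-0.19849394 -0.63062073 -0.06242251] 10.471511162476423
```

Gripped at about 10 mm width. I turn clockwise while following the thread down.

Emit:
drive_tool --motion '[[[0.0002, 0, -0.0001], [0, 0, -0.09]], [[0, 0, -0.0001], [0, 0, -0.09]], [[0, 0, -0.0001], [0, 0, -0.09]], [[0, 0, -0.0001], [0, 0, -0.09]], [[0, 0, -0.0001], [0, 0, -0.09]], [[0, 0, -0.0001], [0, 0, -0.09]], [[0, 0, -0.0001], [0, 0, -0.09]], [[0, 0, -0.0001], [0, 0, -0.09]], [[0, 0, -0.0001], [0, 0, -0.09]], [[0, 0, 0], [0, 0, -0.09]]]'

```text
time_s: 18.98
ee_pos: [576.6, 136.1, 88.1]
ee_rot: [-180.0, -0.0, -71.3]
force: [2.9, -2.1, -3.6]
gripper_width: 10.3
```

Run:
```python
from h import *
st=env.state();print(st["ee_pos"],st["ee_rot"],st["force"],st["torque"],st["gripper_width"],st["qpos"])
```

```text
[576.5506986  136.10151163  88.13814264] [-1.79999178e+02 -4.74212484e-02 -7.13037640e+01] [ 2.93730627 -2.0891941  -3.57842302] [-0.35021066 -0.63957911  0.03694174] 10.251295043862068 [ 1.21964985e+01  2.57580446e+01  9.74550800e+01 -5.62091012e-02
  5.67807033e+01  8.35310535e+01]
```

Emit:
drive_tool --motion '[[[0.0003, -0.0003, -0.0001], [0, 0, -0.095]], [[0.0002, -0.0002, -0.0001], [0, 0, -0.095]], [[0, 0, -0.0001], [0, 0, -0.095]], [[0, 0, -0.0001], [0, 0, -0.095]], [[0, 0, -0.0001], [0, 0, -0.095]], [[0, 0, -0.0001], [0, 0, -0.095]], [[0, 0, -0.0001], [0, 0, -0.095]], [[0, 0, -0.0001], [0, 0, -0.095]], [[0, 0, -0.0001], [0, 0, -0.095]], [[0, 0, -0.0001], [0, 0, -0.095]]]'

```text
time_s: 19.82
ee_pos: [576.5, 135.5, 87.2]
ee_rot: [180.0, -0.1, -125.7]
force: [2.3, -1.9, -0.3]
gripper_width: 10.8
```

Run:
```python
from h import *
st=env.state();print(st["ee_pos"],st["ee_rot"],st["force"],st["torque"],st["gripper_width"],st["qpos"])
```

```text
[576.50999236 135.47383293  87.16823302] [ 1.79989674e+02 -8.20061993e-02 -1.25748131e+02] [ 2.27763159 -1.87849517 -0.32149981] [-0.42752226 -0.33581325  0.02374977] 10.817986935059997 [ 1.21381401e+01  2.58349790e+01  9.74849771e+01 -5.66011536e-02
  5.67478150e+01  1.37917343e+02]
```

Emit:
drive_tool --motion '[[[0, 0, 0], [0, 0, 0]], [[0, 0, 0], [0, 0, 0]], [[0, 0, 0], [0, 0, 0]], [[0, 0, 0], [0, 0, 0]], [[0, 0, 0], [0, 0, 0]], [[0, 0, 0], [0, 0, 0]], [[0, 0, 0], [0, 0, 0]], [[0, 0, 0], [0, 0, 0]], [[0, 0, 0], [0, 0, 0]], [[0, 0, 0], [0, 0, 0]]]' --claw 0.85

```text
time_s: 20.65
ee_pos: [577.0, 136.0, 87.1]
ee_rot: [180.0, -0.0, -125.5]
force: [-0.4, 1.0, -0.0]
gripper_width: 74.4
```

Emit:
drive_tool --motion '[[[0, 0, 0], [0, 0, 0.11]], [[0, 0, 0], [0, 0, 0.11]], [[0, 0, 0], [0, 0, 0.11]], [[0, 0, 0], [0, 0, 0.11]], [[0, 0, 0], [0, 0, 0.11]], [[0, 0, 0], [0, 0, 0.11]], [[0, 0, 0], [0, 0, 0.11]], [[0, 0, 0], [0, 0, 0.11]], [[0, 0, 0], [0, 0, 0.11]], [[0, 0, 0], [0, 0, 0.11]]]'

```text
time_s: 21.48
ee_pos: [577.0, 135.9, 87.1]
ee_rot: [180.0, -0.0, -62.2]
force: [0.1, -0.0, 0.8]
gripper_width: 77.3
```

Emit:
drive_tool --motion '[[[0, 0, 0], [0, 0, 0.11]], [[0, 0, 0], [0, 0, 0.11]], [[0, 0, 0], [0, 0, 0.11]], [[0, 0, 0], [0, 0, 0.11]], [[0, 0, 0], [0, 0, 0.11]], [[0, 0, 0], [0, 0, 0.11]], [[0, 0, 0], [0, 0, 0.11]], [[0, 0, 0], [0, 0, 0.11]], [[0, 0, 0], [0, 0, 0.11]], [[0, 0, 0], [0, 0, 0.11]]]'

```text
time_s: 22.32
ee_pos: [576.9, 135.9, 87.1]
ee_rot: [-180.0, -0.0, 0.9]
force: [-0.9, 0.4, 1.0]
gripper_width: 77.8
```

Emit:
drive_tool --motion '[[[0, 0, 0], [0, 0, 0.11]], [[0, 0, 0], [0, 0, 0.11]], [[0, 0, 0], [0, 0, 0.11]], [[0, 0, 0], [0, 0, 0.11]], [[0, 0, 0], [0, 0, 0.11]], [[0, 0, 0], [0, 0, 0.11]], [[0, 0, 0], [0, 0, 0.11]], [[0, 0, 0], [0, 0, 0.11]], [[0, 0, 0], [0, 0, 0.06]], [[0, 0, 0], [0, 0, 0]]]'

```text
time_s: 23.15
ee_pos: [576.9, 135.9, 87.1]
ee_rot: [-180.0, -0.0, 54.5]
force: [0.5, 0.4, -0.4]
gripper_width: 77.6
```

Run:
```python
from h import *
t=env.grab_frame("top")[:,:,::-1].copy(); s=env.grab_frame("side")[:,:,::-1].copy()
crop(s,0,225,165,345,280,"pics/s16.png",6)
st=env.state();print(st["ee_pos"],st["ee_rot"],st["force"],st["torque"],st["gripper_width"],st["qpos"])
```

```text
[576.92524049 135.93401057  87.04466677] [-1.79996310e+02 -3.59072893e-03  5.43054653e+01] [0.52222304 0.16881241 0.13219919] [ 0.07825748 -0.21070164  0.0007484 ] 77.35616426668724 [ 1.21434705e+01  2.58506072e+01  9.74783997e+01  6.15830221e-03
  5.66708085e+01 -4.21653785e+01]
```

View pics/s16.png

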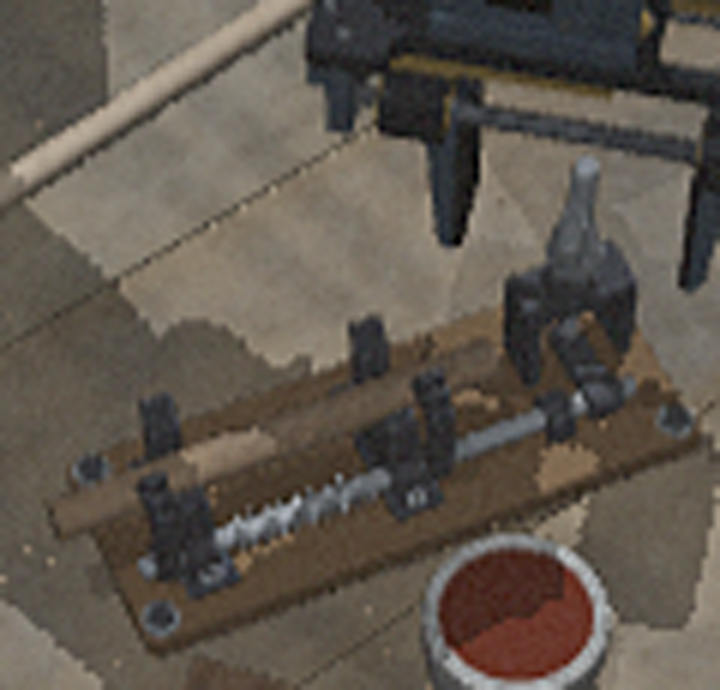

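The side view shows the wing edge-on at crop (585,170), midway between the fingers, and the dowel still seated. I regrip.

Emit:
drive_tool --motion '[[[0, 0, 0], [0, 0, 0]], [[0, 0, 0], [0, 0, 0]], [[0, 0, 0], [0, 0, 0]], [[0, 0, 0], [0, 0, 0]], [[0, 0, 0], [0, 0, 0]], [[0, 0, 0], [0, 0, 0]], [[0, 0, 0], [0, 0, 0]], [[0, 0, 0], [0, 0, 0]], [[0, 0, 0], [0, 0, 0]], [[0, 0, 0], [0, 0, 0]]]' --claw 0 --force 40

```text
time_s: 24.08
ee_pos: [576.8, 135.8, 87.0]
ee_rot: [-180.0, 0.0, 54.4]
force: [-2.1, -1.7, 0.2]
gripper_width: 13.7
```

Emit:
drive_tool --motion '[[[0, 0, 0], [0, 0, 0]], [[0, 0, 0], [0, 0, 0]], [[0, 0, 0], [0, 0, 0]], [[0, 0, 0], [0, 0, 0]], [[0, 0, 0], [0, 0, 0]], [[0, 0, 0], [0, 0, 0]], [[0, 0, 0], [0, 0, 0]], [[0, 0, 0], [0, 0, 0]], [[0, 0, 0], [0, 0, 0]], [[0, 0, 0], [0, 0, 0]]]'

```text
time_s: 24.92
ee_pos: [576.7, 135.6, 86.9]
ee_rot: [-180.0, 0.0, 54.4]
force: [-2.3, -4.0, -0.0]
gripper_width: 10.8
```

Run:
```python
from h import *
st=env.state();print(st["ee_pos"],st["ee_rot"],st["force"],st["torque"],st["gripper_width"],st["qpos"])
```

```text
[576.66277612 135.64376286  86.94352964] [-1.79985190e+02  4.41588543e-02  5.44073807e+01] [-2.25784135 -3.99608252 -0.00670547] [-0.64876886  0.17418646 -0.06359363] 10.82679563135272 [ 1.21349017e+01  2.58511801e+01  9.74947255e+01 -2.24285897e-02
  5.66967338e+01 -4.22601514e+01]
```

Emit:
drive_tool --motion '[[[-0.0002, -0.0003, -0.0001], [0, 0, -0.09]], [[-0.0002, -0.0003, -0.0001], [0, 0, -0.09]], [[0, 0, -0.0001], [0, 0, -0.09]], [[0, 0, -0.0001], [0, 0, -0.09]], [[0, 0, -0.0001], [0, 0, -0.09]], [[0, 0, -0.0001], [0, 0, -0.09]], [[0, 0, -0.0001], [0, 0, -0.09]], [[0, 0, -0.0001], [0, 0, -0.09]], [[0, 0, -0.0001], [0, 0, -0.09]], [[0, 0, 0], [0, 0, -0.09]]]'

```text
time_s: 25.75
ee_pos: [576.2, 135.3, 86.1]
ee_rot: [180.0, 0.0, 2.6]
force: [-1.9, -2.5, -1.5]
gripper_width: 10.3
```

```bash
cat > st.py <<'E'
from h import *
st=env.state();print(st["ee_pos"],st["ee_rot"],st["force"],st["torque"],st["gripper_width"],st["qpos"][5],st["effort"][5])
E
python3 st.py
```

```text
[576.18176875 135.33425207  86.08616964] [1.79996444e+02 4.06514799e-02 2.59186666e+00] [-1.87804831 -2.51681032 -1.46595614] [-0.56603788  0.25479774  0.04550975] 10.252673156048322 9.50895056123813 -0.8236728608608246
```

Emit:
drive_tool --motion '[[[0, 0, -0.0001], [0, 0, -0.09]], [[0, 0, -0.0001], [0, 0, -0.09]], [[0, 0, -0.0001], [0, 0, -0.09]], [[0, 0, -0.0001], [0, 0, -0.09]], [[0, 0, -0.0001], [0, 0, -0.09]], [[0, 0, -0.0001], [0, 0, -0.09]], [[0, 0, -0.0001], [0, 0, -0.09]], [[0, 0, -0.0001], [0, 0, -0.09]], [[0, 0, 0], [0, 0, 0]], [[0, 0, 0], [0, 0, 0]]]'

```text
time_s: 26.58
ee_pos: [575.9, 135.4, 85.4]
ee_rot: [180.0, 0.1, -38.3]
force: [-3.2, -1.8, 1.5]
gripper_width: 10.9
```

```bash
python3 st.py
```

```text
[575.91460193 135.39620874  85.3520475 ] [ 1.79955947e+02  5.61749466e-02 -3.82913777e+01] [-3.18643035 -1.77062117  1.47219067] [-4.58130045e-01  6.50272675e-01 -5.54463925e-04] 10.917782899401804 50.38870866591891 0.09230253752321005
```

Emit:
drive_tool --motion '[[[0, 0, -0.0001], [0, 0, -0.04]], [[0, 0, 0], [0, 0, -0.04]], [[0, 0, -0.0001], [0, 0, -0.04]], [[0, 0, 0], [0, 0, -0.04]], [[0, 0, -0.0001], [0, 0, -0.04]], [[0, 0, 0], [0, 0, -0.04]], [[0, 0, 0], [0, 0, -0.04]], [[0, 0, 0], [0, 0, -0.04]], [[0, 0, 0], [0, 0, -0.04]], [[0, 0, 0], [0, 0, -0.04]]]'

```text
time_s: 27.42
ee_pos: [575.8, 135.6, 85.0]
ee_rot: [179.9, 0.1, -61.3]
force: [-3.1, -2.1, 1.5]
gripper_width: 10.6
```

```bash
python3 st.py
```

```text
[575.77982022 135.56231885  84.99255255] [ 1.79926807e+02  5.49348890e-02 -6.13225671e+01] [-3.09926367 -2.083943    1.49903111] [-0.40375233  0.70982303  0.04799376] 10.596566500351093 73.41791535828321 -0.3345847874879837
```

Emit:
drive_tool --motion '[[[0, 0, -0.0001], [0, 0, -0.025]], [[0, 0, 0], [0, 0, -0.025]], [[0, 0, 0], [0, 0, -0.025]], [[0, 0, 0], [0, 0, -0.025]], [[0, 0, -0.0001], [0, 0, -0.025]], [[0, 0, 0], [0, 0, -0.025]], [[0, 0, 0], [0, 0, -0.025]], [[0, 0, 0], [0, 0, -0.025]], [[0, 0, 0], [0, 0, 0]], [[0, 0, 0], [0, 0, 0]]]'

```text
time_s: 28.25
ee_pos: [575.8, 135.6, 84.8]
ee_rot: [179.9, 0.0, -72.7]
force: [-5.2, -1.1, 2.2]
gripper_width: 10.8
```

```bash
python3 st.py
```

```text
[575.77727205 135.61000188  84.75579348] [ 1.79913982e+02  4.35482157e-02 -7.26930190e+01] [-5.18327732 -1.07489333  2.20541932] [-0.27156112  0.92153705  0.05555401] 10.840157866260727 84.78823855893128 0.06001519504934549
```

Emit:
drive_tool --motion '[[[-0.0003, 0, -0.0001], [0, 0, -0.025]], [[-0.0002, 0, 0], [0, 0, -0.025]], [[0, 0, 0], [0, 0, -0.025]], [[0, 0, 0], [0, 0, -0.025]], [[0, 0, -0.0001], [0, 0, -0.025]], [[0, 0, 0], [0, 0, -0.025]], [[0, 0, 0], [0, 0, 0]], [[0, 0, 0], [0, 0, 0]], [[0, 0, 0], [0, 0, 0]], [[0, 0, 0], [0, 0, 0]]]'

```text
time_s: 29.08
ee_pos: [575.7, 135.6, 84.6]
ee_rot: [180.0, 0.0, -81.4]
force: [-5.5, 0.3, 1.5]
gripper_width: 10.4
```

```bash
python3 st.py
```

```text
[575.73966652 135.61864946  84.59997179] [ 1.79966893e+02  2.56764655e-02 -8.13835852e+01] [-5.54592187  0.30459829  1.5381499 ] [0.09458318 0.96760658 0.01977186] 10.373805379285011 93.4901364285323 0.04384596599265933
```

Emit:
drive_tool --motion '[[[-0.0002, 0, -0.0001], [0, 0, -0.025]], [[0, 0, 0], [0, 0, -0.025]], [[0, 0, 0], [0, 0, -0.025]], [[0, 0, 0], [0, 0, -0.025]], [[0, 0, -0.0001], [0, 0, -0.025]], [[0, 0, 0], [0, 0, -0.025]], [[0, 0, 0], [0, 0, 0]], [[0, 0, 0], [0, 0, 0]], [[0, 0, 0], [0, 0, 0]], [[0, 0, 0], [0, 0, 0]]]'

```text
time_s: 29.92
ee_pos: [575.8, 135.7, 84.5]
ee_rot: [180.0, 0.0, -90.0]
force: [-4.7, 1.2, 1.6]
gripper_width: 10.9
```

```bash
python3 st.py
```

```text
[575.7585174  135.6572857   84.48596787] [ 1.79990502e+02  2.51976100e-02 -9.00345741e+01] [-4.72545211  1.16655368  1.58528399] [0.27681394 0.98723931 0.04037415] 10.918627003208877 102.14563968805113 0.046021509915590286
```

Emit:
drive_tool --motion '[[[0, 0, -0.0001], [0, 0, -0.02]], [[0, 0, 0], [0, 0, -0.02]], [[0, 0, 0], [0, 0, -0.02]], [[0, 0, 0], [0, 0, -0.02]], [[0, 0, 0], [0, 0, -0.02]], [[0, 0, 0], [0, 0, -0.02]], [[0, 0, 0], [0, 0, 0]], [[0, 0, 0], [0, 0, 0]], [[0, 0, 0], [0, 0, 0]], [[0, 0, 0], [0, 0, 0]]]'

```text
time_s: 30.75
ee_pos: [575.8, 135.6, 84.5]
ee_rot: [-180.0, -0.0, -96.7]
force: [-5.1, 2.4, 0.8]
gripper_width: 11.9
```

```bash
python3 st.py
```

```text
[575.79798401 135.63417416  84.46093476] [-1.79988062e+02 -2.81826746e-02 -9.66791410e+01] [-5.09342307  2.35994105  0.77011413] [0.30835766 1.00522752 1.08950386] 11.949536688051396 108.85780955357436 1.1087720096111298
```

The torque jumped to 1.1 Nm and the width rose, so the screw is seated, at about yaw -94.5°. I hold briefly, then back off a quarter turn.

Emit:
drive_tool --motion '[[[0, 0, 0], [0, 0, 0]], [[0, 0, 0], [0, 0, 0]], [[0, 0, 0], [0, 0, 0]], [[0, 0, 0], [0, 0, 0.05]], [[0, 0, 0.0001], [0, 0, 0.07]], [[0, 0, 0.0001], [0, 0, 0.08]], [[0, 0, 0.0001], [0, 0, 0.08]], [[0, 0, 0.0001], [0, 0, 0.08]], [[0, 0, 0.0001], [0, 0, 0.08]], [[0, 0, 0.0001], [0, 0, 0.08]]]'

```text
time_s: 31.58
ee_pos: [576.0, 135.6, 85.0]
ee_rot: [-180.0, 0.0, -66.9]
force: [-4.0, 1.2, 0.7]
gripper_width: 10.8
```

Emit:
drive_tool --motion '[[[0, 0, 0.0001], [0, 0, 0.08]], [[0, 0, 0.0001], [0, 0, 0.08]], [[0, 0, 0.0001], [0, 0, 0.08]], [[0, 0, 0.0001], [0, 0, 0.08]], [[0, 0, 0.0001], [0, 0, 0.08]], [[0, 0, 0.0001], [0, 0, 0.08]], [[0, 0, 0.0001], [0, 0, 0.08]], [[0, 0, 0.0001], [0, 0, 0.08]], [[0, 0, 0.0001], [0, 0, 0.08]], [[0, 0, 0.0001], [0, 0, 0.08]]]'

```text
time_s: 32.42
ee_pos: [576.2, 135.4, 85.8]
ee_rot: [-180.0, -0.0, -21.1]
force: [-3.9, 1.0, -0.2]
gripper_width: 10.8
```

Emit:
drive_tool --motion '[[[0, 0, 0.0001], [0, 0, 0.08]], [[0, 0, 0], [0, 0, 0.08]], [[0, 0, 0], [0, 0, 0.08]], [[0, 0, 0], [0, 0, 0.04]], [[0, 0, 0], [0, 0, 0]], [[0, 0, 0], [0, 0, 0]], [[0, 0, 0], [0, 0, 0]], [[0, 0, 0], [0, 0, 0]], [[0, 0, 0], [0, 0, 0]], [[0, 0, 0], [0, 0, 0]]]'

```text
time_s: 33.25
ee_pos: [576.2, 135.4, 86.1]
ee_rot: [-180.0, -0.0, -5.2]
force: [-2.9, 0.5, -0.4]
gripper_width: 10.9
```

```bash
python3 st.py
python3 - <<'E'
from h import *
t=env.grab_frame("top")[:,:,::-1].copy(); s=env.grab_frame("side")[:,:,::-1].copy()
crop(s,0,225,165,345,280,"pics/s17.png",6)
crop(t,0,216,160,346,250,"pics/t17.png",6)
E
```

```text
[576.19196244 135.38925473  86.06162499] [-1.79989152e+02 -4.50724023e-02 -5.20817470e+00] [-2.88708482  0.5015996  -0.41092509] [ 0.11328378  0.41035689 -0.0773111 ] 10.895050183533266 17.32169837596654 -0.01727735681924969
```

View pics/s17.png

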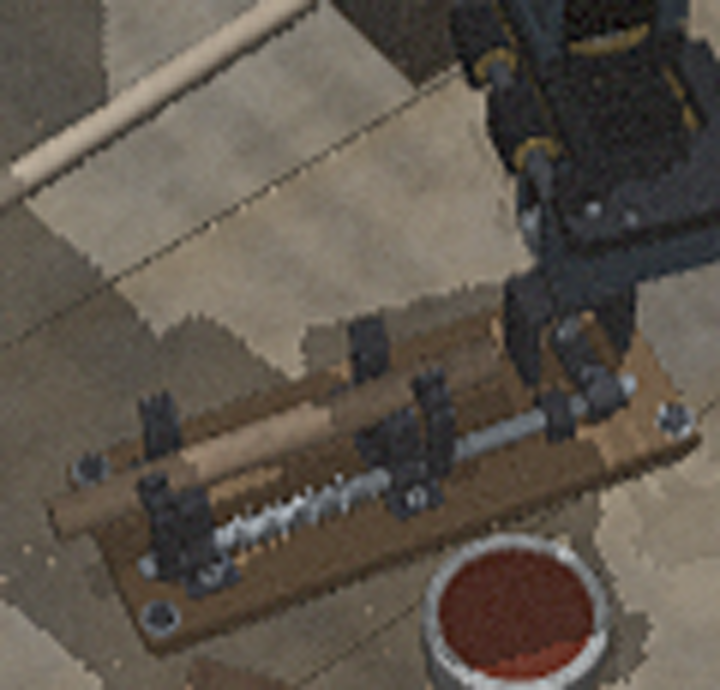

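View pics/t17.png

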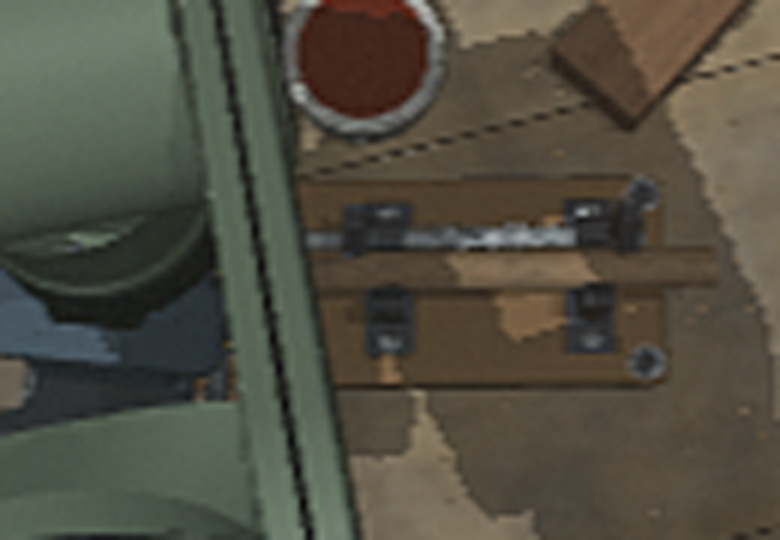

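Everything is consistent: the dowel is seated, the jaws are shut, the wing is gripped at 40 N and the arm is still. I hand the job in.

Run:
```python
from workcell import env
print(env.job_done()); print(env.state()["time_s"])
```

```text
the job is handed in; nothing more can be done
None
the job is handed in; nothing more can be done
```

The dowel is in the cradle, the wing screw has been seated and backed off about a quarter turn, and the gripper is still holding the wing at a 40 N setting. I handed the job in at about 33.4 s; no verdict came back.

- **Dowel:** I pressed it past the jaws with about 6 N on the ramp until it bottomed, pushing to 16 N. Pictures before and after show the jaw noses in the same place, so they are shut over it. Its ends are even to about 2 mm.
- **Wing screw:** I turned it clockwise in two grips, about 4.45 rad in all, until the torque jumped to 1.1 Nm at the stop. I then backed it off 1.60 rad of commanded turn, an estimated 1.56 rad from the seat. That estimate is good to about 3°, because the wing shifted slightly in the fingers at the stop.
- **Last checks:** The arm was still, with wrist force about 3 N and torque about 0.08 Nm. The wax tin, sanding block and thin dowel looked undisturbed in the last pictures. The round blank was out of shot, but the arm never went near it.
- **What disagreed:**
  - The two cameras differ by 3–5 mm, so triangulating the dowel end gave a height about 5 mm too high. I relied on the contact force and the side view instead.
  - The gripper reads 10.9 mm on the 9 mm wing.
  - The 4.45 rad total is slightly over the stated 4.4 rad maximum, probably because the first grip was a little off square.

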